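# Present a gel cassette to the inspection camera

## Robot

A 6-joint arm with a two-finger parallel gripper is mounted at the origin on the work surface. World frame = base frame: x ahead of the robot, y to its left, z up, the work surface at z = 0. Lengths are in mm, angles in rad, forces in N, time in s.
With the tool pointing down it reaches from about 400 to 925 mm from the base axis. Payload 12.5 kg.
Tool frame: the origin (TCP) lies on the mounting face of the last link; the fingertips stand 190 mm ahead of it and the grasp point (between the pads) lies 171 mm ahead of it (env.tcp_to_tips is the distance from the TCP to the fingertips, in mm); x points along the fingers, y is the direction in which the jaws open and shut, and the axes are right-handed (so a half turn about x gives the same grasp; the last joint's range is limited). The gripper opens to 95 mm and grips with 3 to 60 N. Pads are 20 mm wide; open, the fingers measure 119 mm over their backs; the gripper's body (75 mm by 180 mm) begins 59 mm behind the grasp point.
Start: joints at [-1.356, 0.491, 1.559, -0, 1.092, -0.106], TCP at [197.098, -593.108, 404.761] pointing down, gripper open.
Joint ranges: [-3.1, 3.1], [-0.84, 2.19], [0.05, 2.79], [-1.13, 4.28], [0.06, 2.93], [-2.69, 2.69]. Speed limits (rad/s): [2.22, 2.22, 2.79, 3.14, 3.14, 3.14].

## Interface

Orientations are given as [roll, pitch, yaw] about the fixed x, y, z axes, in that order (R = Rz(yaw) Ry(pitch) Rx(roll)).
In Python, from cell import monitor, cams, job, env gives the robot as it stands. The module is installed in compiled form; this text tells all that it offers.
- The arm moves only by the tool apply_moves, never from a script. Its argument "series" is a list of rows, each a list of 3 entries, a list of its own where there are three numbers: the closure, from -1 (fully open) to 1 (shut), so that 0 is half open, then the shift along the tool's x, y, z in cm, then the turn about the tool's x in rad. A call has 1 to 20 rows; each row is the pose to reach, as a shift and turn from the pose commanded when the call began, along the tool's axes at that moment; what a row does not reach only later rows make up. A row lasts 1/8 s, in which the tool goes at most 62.5 mm and 10.7 degrees, less where a joint would pass 70% of its speed; a pose out of reach is approached as far as the arm can. A call with a gripper value outside its range is refused whole. The fingers move at their own pace and stop on an object; the grip force is fixed at half the most. Time passes only in rows, so rows that repeat a pose let the fingers close. It gives the time, the measured TCP pose, the force and the opening at its end, in the units of the state.
- monitor.state(): the state, without advancing time (a new reading comes with each control period).
- cams.read_camera(name): name is "scene" or "top" or "wrist"; returns a dict with "image" (420x560x3 uint8, red, green, blue), "fx", "fy", "cx", "cy" (pixels), "position" and "orientation" of the camera in the world. Camera axes: x right, y down, z forward; pixel columns grow to the right and rows downward; lengths in mm; the calibration is good to about 2 mm. A picture is of the moment at which its call begins. There is no depth.
- job.job_done(): hands the job in, once; it reports no verdict.
The state is a dict: "t": time; "joints": joint angles; "qvel": joint speeds; "tau": joint torques, N m; "eef_pos": TCP position; "tcp_rot": TCP orientation; "ft_force": force on the tool from outside, world axes, zero at the start; "moment": the same for the moment, N m; "opening": opening from 0.0 (shut) to 1.0 (fully open).
Only numpy, scipy, OpenCV 4.12 (cv2) and the standard library are available. Lean on these libraries where they do the work, as an engineer would, in place of code of your own. Each camera call takes 0.05 s, during which the arm holds its last target. There are 200 camera calls.

## Task

Slide the tallest gel cassette straight up out of the slotted rack by its top edge and hold it in the air in front of the inspection camera: upright, its face square to the lens, its middle level with and centred on the lens, and 13 cm away from the front of the lens. Keep it upright all the way, do not bump the camera, and leave the other cassettes and the things on the bench as they are. Finish while still holding it there, steady; do not put it down or let go.

Things in the scene. Friction and masses are not known exactly. Their poses are not given: they have to be found in the camera images.
- tall_center (a point): centre of the tall gel cassette, the one to present: an upright flat panel with a white plastic frame and a glass window, 8 mm thick (its x), 80 mm wide (its y), 120 mm high (its z, up), about 0.1 to 0.2 kg; the point is its middle, 60 mm below the top edge; both faces are alike. It stands in one of the rack's slots
- short_a_center (a point): centre of a short cassette in another slot, same build and axes: 8 x 80 x 78 mm high; stays in the rack
- short_b_center (a point): centre of the other short cassette in the rack, 8 x 80 x 78 mm high; stays in the rack
- rack: grey plastic slotted rack, fixed to the bench, 192 x 104 x 55 mm high; origin at the centre of its underside, x along its length, z up. Four slots 11 mm wide across its length at x = -67.5, -22.5, 22.5 and 67.5 mm; cassettes stand on its floor, 8 mm above the bench, faces square to its x; the slots' side walls end 55 mm above the bench. One slot is empty
- camera: inspection camera stand, fixed: 100 x 100 x 12 mm foot, steel post of 18 mm diameter up to 290 mm above the bench; origin under the foot's centre. Its camera head (grey box 50 x 44 x 50 mm high with a black lens barrel of 38 mm diameter) looks level along -x of the stand
- lens (a point): centre of the lens's front face, 90 mm in front of the post's axis; the lens looks level along this point's -x; z up. Its height differs from start to start, 200 to 270 mm above the bench, and then stays
- view_spot (a point): the inspection spot in the air: 130 mm straight in front of the lens's face on its axis, where the tall cassette's centre must be held; x along the lens's axis (back towards the lens), z up. The cassette's x must lie along this x, either way round
- bottle: amber bottle, 56 mm diameter, 100 mm high, loose; origin at its foot's centre
- beaker: glass beaker, 64 mm diameter, 80 mm high, loose; origin at its foot's centre
- jar: small white jar, 60 mm diameter, 65 mm high, loose; origin at its foot's centre
- tip_box: blue box with clear lid, 117 x 82 x 73 mm high, loose; origin at its foot's centre
- tall: the tall cassette itself; origin at the centre of its bottom edge, 60 mm below its centre, same axes
Mind the look-alikes: they are no part of the job. What is shaped like the tall but orange or red is not meant.

How it is judged:
By the outcome, as a careful person would: the job done as asked, in the order asked, and still so for the second after the job is handed in, while the arm keeps its last pose, push and grip.
It also fails if it takes over 48 s, if anything falls off the work surface, if the arm or the gripper's body presses on something with over 40 N, if the wrist force passes 120 N, or if a joint passes its speed limit or range.

## Working session

There is one attempt and no reset: what is moved stays moved. The work goes in short steps, Python scripts to look and compute and a tool call to move; the robot and the scene stay as the last step left them, time stands still between calls to the robot, and variables do not carry over. Pictures are saved under pics/ and viewed, about 8 in all and at most 12, crops included, and the job is handed in when it is done.

Besides the shell and the picture viewer there is one more tool, called after ">>>" as name(argument=value, ...), one argument or row to a line, values as JSON. apply_moves: Moves the arm, as the interface text tells. Its arguments: {"type":"object","properties":{"series":{"type":"array"}},"required":["series"]}

```bash
mkdir -p pics
cat > h.py <<'E'
import numpy as np, cv2
from scipy.spatial.transform import Rotation as R
from cell import monitor, cams, job, env
def shot(n,f):
    c=cams.read_camera(n); cv2.imwrite(f'pics/{f}.png',c['image'][:,:,::-1])
    import pickle; d={k:c[k] for k in c}; pickle.dump(d,open(f'pics/{f}.pkl','wb')); return c
def rot(c):
    o=np.array(c['orientation'],float)
    return o if o.shape==(3,3) else R.from_euler('xyz',o).as_matrix()
def ray(c,u,v):
    d=rot(c)@np.array([(u-c['cx'])/c['fx'],(v-c['cy'])/c['fy'],1]); return np.array(c['position'],float),d/np.linalg.norm(d)
def onz(c,u,v,z):
    p,d=ray(c,u,v); return p+d*(z-p[2])/d[2]
def proj(c,P):
    q=rot(c).T@(np.array(P,float)-np.array(c['position'])); return np.array([c['fx']*q[0]/q[2]+c['cx'],c['fy']*q[1]/q[2]+c['cy']])
def tri(*rs):
    A=0;b=0
    for p,d in rs:
        M=np.eye(3)-np.outer(d,d);A=A+M;b=b+M@p
    return np.linalg.solve(A,b)
E
python3 - <<'E'
from h import *
for n in ('scene','top'):
    c=shot(n,n+'0'); print(n,c['fx'],c['cx'],c['cy'],c['position'],c['orientation'],rot(c)[:,2])
s=monitor.state(); print({k:np.round(v,3) for k,v in s.items()})
E
```

```text
scene 409.15648093671933 284.2246836585917 201.8493347120545 [919.82728896 553.88433697 925.91804649] [-2.42899462  0.01819872  2.54324693] [-0.35689374 -0.54797197 -0.75654053]
top 486.06023331510875 282.2028510630125 204.62014317597556 [ 298.64368109    4.25854821 1481.78153472] [-2.95379879 -0.01256597 -1.58841732] [ 0.18644551 -0.01563232 -0.98234093]
{'t': np.float64(0.1), 'joints': array([-1.356,  0.492,  1.559,  0.   ,  1.092, -0.106]), 'qvel': array([-0.002, -0.002, -0.002, -0.001,  0.   ,  0.   ]), 'tau': array([ 4.0000e-03, -6.1362e+01, -2.5861e+01,  6.9000e-02,  4.7000e-02,
       -0.0000e+00]), 'eef_pos': array([ 197.097, -593.083,  404.202]), 'tcp_rot': array([-1.693,  1.57 ,  1.769]), 'ft_force': array([-0.4  ,  0.519,  0.069]), 'moment': array([0.019, 0.011, 0.008]), 'opening': np.float64(0.999)}
```

View pics/scene0.png

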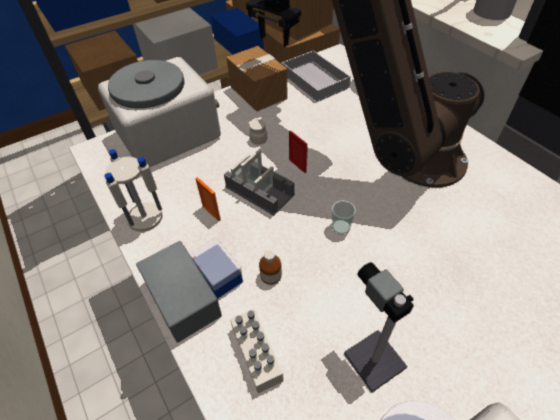

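View pics/top0.png

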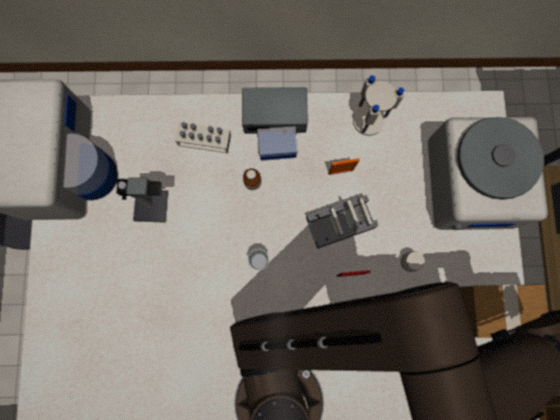

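The scene view shows the rack at about (260,185), the camera head at (383,287), the red decoy at (298,152) and the orange one at (208,200). In the top view the rack is at (342,220) and the camera at (140,190). I'll zoom in on both.

Run:
```python
import cv2,numpy as np
s=cv2.imread('pics/scene0.png');t=cv2.imread('pics/top0.png')
f=lambda im,x,y:cv2.resize(im[y:y+75,x:x+100],(400,300),interpolation=cv2.INTER_CUBIC)
a=np.vstack([np.hstack([f(s,215,140),f(t,295,180)]),np.hstack([f(s,340,255),f(t,95,155)])])
cv2.imwrite('pics/zoom0.png',a)
```

```text
(no output)
```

View pics/zoom0.png

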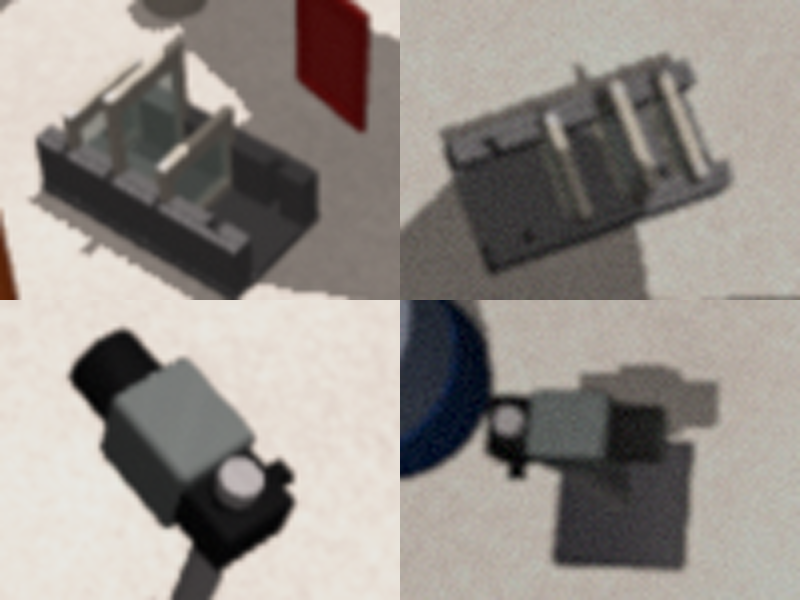

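The tall cassette is the third bar from the left in the top view (zoom 616,88 to 652,168), and second from the left in the scene view (zoom 110,100 to 183,42). The lens faces right in the top view, which is world -y. Next: rough positions, so the wrist camera can be brought over both.

Run:
```python
from h import *
import pickle
s=pickle.load(open('pics/scene0.pkl','rb'));t=pickle.load(open('pics/top0.pkl','rb'))
Z=lambda x,y,ox,oy,px,py:(ox+(x-px)/4-.4,oy+(y-py)/4-.4)
T=lambda x,y:Z(x,y,295,180,400,0)
S=lambda x,y:Z(x,y,215,140,0,0)
for a in [(616,88),(652,168)]: print('tall top',onz(t,*T(*a),128).round(1))
for a in [(110,100),(183,42)]: print('tall scene',onz(s,*S(*a),128).round(1))
for a in [(445,133),(668,60),(730,182),(490,270)]: print('rack',onz(t,*T(*a),55).round(1))
TC=lambda x,y:Z(x,y,95,155,400,300); SC=lambda x,y:Z(x,y,340,255,0,300)
for a,b in [((530,395),(250,438)),((530,458),(180,475)),((607,395),(185,360)),((607,460),(105,405))]:
    print('head',tri(ray(t,*TC(*a)),ray(s,*SC(*b))).round(1))
print('lens tip',onz(t,*TC(664,432),250).round(1))
w=shot('wrist','w0');print(w['fx'],w['position'],rot(w).round(3))
st=monitor.state();print(R.from_euler('xyz',st['tcp_rot']).as_matrix().round(3))
```

```text
tall top [ 561.5 -206.2  128. ]
tall top [ 503.6 -229.2  128. ]
tall scene [ 562.2 -206.3  128. ]
tall scene [ 488.3 -227.7  128. ]
rack [543.4 -88.5  55. ]
rack [ 596.5 -257.7   55. ]
rack [ 503.2 -299.4   55. ]
rack [ 440.7 -118.9   55. ]
head [586.  374.1 315.1]
head [574.4 371.1 254.2]
head [583.5 329.1 314.7]
head [574.6 323.4 248.1]
lens tip [582.1 298.7 250. ]
349.98750358248606 [ 266.67606036 -570.56903124  383.73907929] [[ 0.316 -0.916 -0.248]
 [-0.949 -0.305 -0.081]
 [-0.001  0.261 -0.965]]
[[-0.     0.315 -0.949]
 [ 0.001 -0.949 -0.315]
 [-1.    -0.001 -0.   ]]
```

>>> apply_moves(
  series=[
    [-1, [0, -2, -3.5], 0],
    [-1, [0, -4, -7], 0],
    [-1, [0, -6.5, -11], 0],
    [-1, [0, -9, -15], 0],
    [-1, [0, -11.5, -19.5], 0],
    [-1, [0, -14, -24], 0],
    [-1, [0, -16.5, -28], 0],
    [-1, [0, -19, -32], 0],
    [-1, [0, -21, -36], 0],
    [-1, [0, -23, -39], 0],
    [-1, [0, -24.5, -41.5], 0],
    [-1, [0, -25, -43], 0],
    [-1, [0, -25, -43], 0],
    [-1, [0, -25, -43], 0],
    [-1, [0, -25, -43], 0],
  ],
)

```text
t: 2.02
eef_pos: [525.8, -221.0, 404.8]
tcp_rot: [0.755, 1.571, -2.067]
ft_force: [-0.5, 0.4, 0.2]
opening: 1.001
```

Run:
```python
from h import *
w=shot('wrist','w1');s=monitor.state();print(s['t'],s['eef_pos'],s['tcp_rot'],w['position'])
cv2.imwrite('pics/w1b.png',cv2.resize(cv2.imread('pics/w1.png'),(784,588),interpolation=cv2.INTER_CUBIC))
```

```text
2.075 [ 525.87684084 -220.9223492   404.78463352] [ 1.08800903  1.57063122 -1.73382546] [ 595.44148778 -198.60821414  384.24470095]
```

View pics/w1b.png

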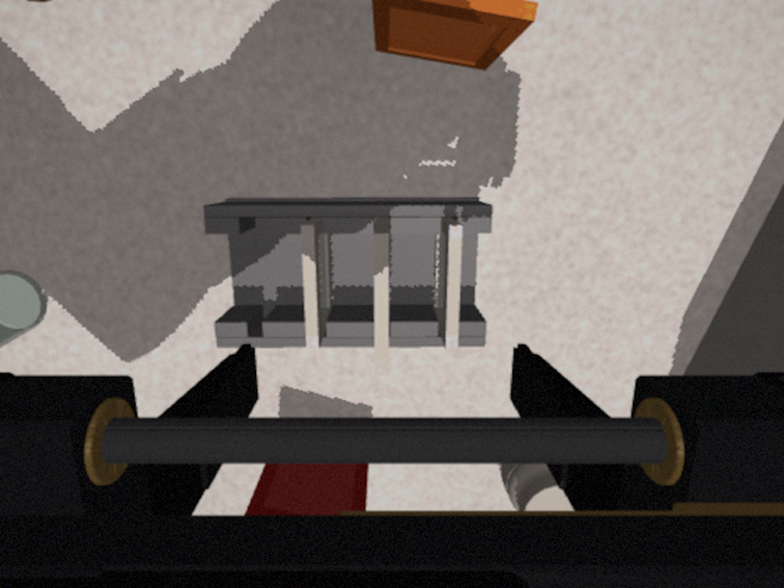

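The wrist view shows the rack head-on. The tall cassette is the middle bar, at column 382/1.4 ≈ 273, rows 220 to 358 in the enlarged picture (157 to 256 in the original). The jaws are already nearly parallel to it. I'll measure its edges.

Run:
```python
from h import *
import pickle
w=pickle.load(open('pics/w1.pkl','rb'));im=w['image'].astype(int)
s=monitor.state();Rm=R.from_euler('xyz',s['tcp_rot']).as_matrix();p=np.array(s['eef_pos'])
print(Rm.round(4))
g=im.mean(2)
for r in range(150,262,6): print(r,g[r,262:286].astype(int))
# predict geometry: project tall corners for nominal hypotheses
for v in (256,):
  q=onz(w,272.8,v,128);print(q.round(1),(Rm.T@(q-p)).round(1))
```

```text
[[-0.000e+00  3.143e-01 -9.493e-01]
 [-2.000e-04 -9.493e-01 -3.143e-01]
 [-1.000e+00  1.000e-04  1.000e-04]]
150 [ 67  68  67  69  69  66  66  69  68  64  66  64  66  68  66  69  79  98
 116 111 115 115 114 113]
156 [ 69  68  70  71  59  79  83  70  66  68  67  70  66  68  68  65  66 100
 121 121 120 120 120 121]
162 [121 120 120 119 101  68  62  67  65  64  68  65  66  66  68  62  57  96
 121 122 120 120 121 119]
168 [115 115 114 113 111 110 105 111 109 109 107 108 107 106 108  96  74  94
 115 114 114 114 116 116]
174 [113 115 116 114 111 112 110 109 110 111 106 112 110 108 109  94  71  93
 111 111 114 115 114 117]
180 [113 114 110 112 110 108 107 109 109 105 109 109 107 107 109  92  81  98
 112 114 113 117 117 112]
186 [110 110 113 111 113 109 108 108 109 110 107 108 106 108 103  95  79 101
 112 114 114 114 113 112]
192 [109 113 112 111 113 112 108 107 109 108 107 125 170 189 188 148 102 113
 110 113 112 113 113 114]
198 [111 114 114 115 126 168 188 187 189 188 189 187 190 188 187 147 102 112
 113 114 113 115 112 110]
204 [ 62  64  85  98 108 161 188 187 187 189 187 189 188 186 189
[... 308 characters left out ...]
7 147  65  38
  38  37  32  32  34  37]
228 [ 37  31  36  35  34 141 185 186 189 187 187 187 188 189 187 142  57  37
  36  31  36  38  36  36]
234 [117 116 117 113 116 159 187 189 186 187 185 186 188 188 188 144  88 108
 117 115 118 114 117 115]
240 [109 109 107 107 109 154 188 186 185 188 187 184 185 188 188 147  93 103
 109 108 108 109 107 109]
246 [109 112 109 109 110 155 187 188 186 184 188 185 185 184 186 161 121 109
 109 112 111 110 108 111]
252 [191 191 193 194 190 187 185 186 187 187 185 185 186 185 185 188 191 193
 194 195 193 193 194 193]
258 [192 193 190 187 189 187 188 187 191 192 191 190 187 183 185 187 191 193
 200 199 196 195 191 191]
[ 498.7 -229.7  128. ] [276.8  -0.3  28.5]
```

Run:
```python
from h import *
import pickle
w=pickle.load(open('pics/w1.pkl','rb'));im=w['image'].astype(int)
s=monitor.state();Rm=R.from_euler('xyz',s['tcp_rot']).as_matrix();p=np.array(s['eef_pos'])
T=lambda u,v,z:(Rm.T@(onz(w,u,v,z)-p)).round(1)[1:]
for r in range(156,270,2): print(r,im[r,268:277].mean(0).round(),im[r,258:264].mean(0).round(), im[r,205:213].mean().round(),im[r,225:240].mean().round())
for v in (157,170,178,185,240,246,250,254,256,258): print(v,'z128',T(272.3,v,128),'z55',T(272.3,v,55),'z8',T(272.3,v,8),'z86',T(272.3,v,86))
```

```text
156 [74. 69. 67.] [71. 69. 69.] 67.0 68.0
158 [71. 67. 64.] [71. 69. 70.] 68.0 67.0
160 [69. 66. 62.] [85. 82. 83.] 66.0 66.0
162 [70. 66. 62.] [95. 94. 94.] 67.0 65.0
164 [70. 67. 63.] [114. 111. 111.] 66.0 65.0
166 [84. 80. 75.] [120. 116. 116.] 74.0 69.0
168 [115. 108. 102.] [116. 113. 112.] 111.0 85.0
170 [116. 109. 104.] [116. 112. 112.] 111.0 87.0
172 [114. 108. 102.] [116. 112. 114.] 111.0 90.0
174 [116. 110. 103.] [116. 113. 114.] 110.0 85.0
176 [115. 109. 103.] [114. 111. 112.] 111.0 87.0
178 [116. 110. 103.] [116. 112. 113.] 112.0 87.0
180 [115. 108. 102.] [116. 112. 113.] 112.0 84.0
182 [114. 108. 102.] [114. 112. 112.] 111.0 87.0
184 [114. 108. 102.] [114. 112. 112.] 111.0 84.0
186 [114. 108. 101.] [114. 111. 111.] 111.0 84.0
188 [113. 107. 101.] [114. 111. 112.] 111.0 89.0
190 [124. 117. 110.] [114. 110. 111.] 109.0 86.0
192 [143. 135. 127.] [114. 110. 111.] 110.0 88.0
194 [156. 148. 139.] [114. 110. 111.] 111.0 90.0
196 [191. 181. 171.] [115. 111. 112.] 110.0 88.0
198 [199. 189. 178.] [115. 111. 112.] 110.0 89.0
200 [198. 188. 178.] [114. 110. 111.] 110.0 92.0
202 [198.
[... 1629 characters left out ...]
[ -0.6 -48.2] z55 [ -1.  -41.2] z8 [ -1.2 -36.6] z86 [ -0.8 -44.2]
170 z128 [ -0.6 -38.8] z55 [ -1.  -29.1] z8 [ -1.2 -22.8] z86 [ -0.8 -33.2]
178 z128 [ -0.6 -32.9] z55 [ -1.  -21.5] z8 [ -1.2 -14.1] z86 [ -0.8 -26.3]
185 z128 [ -0.6 -27.7] z55 [ -1.  -14.8] z8 [-1.2 -6.5] z86 [ -0.8 -20.3]
240 z128 [-0.7 15.3] z55 [-1.  40.4] z8 [-1.3 56.6] z86 [-0.9 29.8]
246 z128 [-0.7 20.2] z55 [-1.1 46.8] z8 [-1.3 63.9] z86 [-0.9 35.5]
250 z128 [-0.7 23.5] z55 [-1.1 51. ] z8 [-1.3 68.7] z86 [-0.9 39.3]
254 z128 [-0.7 26.8] z55 [-1.1 55.3] z8 [-1.3 73.6] z86 [-0.9 43.2]
256 z128 [-0.7 28.5] z55 [-1.1 57.4] z8 [-1.3 76. ] z86 [-0.9 45.1]
258 z128 [-0.7 30.2] z55 [-1.1 59.6] z8 [-1.3 78.5] z86 [-0.9 47.1]
```

>>> apply_moves(
  series=[
    [-1, [2, 0, -0.4], 0],
    [-1, [4.5, -0.1, -0.4], 0],
    [-1, [7, -0.1, -0.4], 0],
    [-1, [9.5, -0.1, -0.4], 0],
    [-1, [11, -0.1, -0.4], 0],
    [-1, [11.7, -0.1, -0.4], 0],
    [-1, [11.7, -0.1, -0.4], 0],
    [-1, [11.7, -0.1, -0.4], 0],
    [1, [11.7, -0.1, -0.4], 0],
    [1, [11.7, -0.1, -0.4], 0],
    [1, [11.7, -0.1, -0.4], 0],
    [1, [11.7, -0.1, -0.4], 0],
    [1, [11.7, -0.1, -0.4], 0],
    [1, [11.7, -0.1, -0.4], 0],
    [1, [11.7, -0.1, -0.4], 0],
    [1, [11.7, -0.1, -0.4], 0],
    [1, [11.7, -0.1, -0.4], 0],
    [1, [11.7, -0.1, -0.4], 0],
  ],
)

```text
t: 4.32
eef_pos: [529.8, -218.1, 287.7]
tcp_rot: [1.384, 1.571, -1.436]
ft_force: [1.0, 0.5, -0.7]
opening: 0.083
```

>>> apply_moves(
  series=[
    [1, [-0.5, 0, 0], 0],
    [1, [-1.5, 0, 0], 0],
    [1, [-2.5, 0, 0], 0],
    [1, [-3.5, 0, 0], 0],
    [1, [-4.5, 0, 0], 0],
    [1, [-5.5, 0, 0], 0],
    [1, [-7, 0, 0], 0],
    [1, [-8.5, 0, 0], 0],
    [1, [-10, 0, 0], 0],
    [1, [-11.5, 0, 0], 0],
    [1, [-13, 0, 0], 0],
    [1, [-14.5, 0, 0], 0],
    [1, [-16, 0, 0], 0],
    [1, [-17.5, 0, 0], 0],
    [1, [-18, 0, 0], 0],
    [1, [-18, 0, 0], 0],
    [1, [-18, 0, 0], 0],
  ],
)

```text
t: 6.45
eef_pos: [529.8, -218.0, 467.2]
tcp_rot: [-0.788, 1.57, 2.674]
ft_force: [0.3, 0.4, -1.3]
opening: 0.078
```

Run:
```python
from h import *
a=shot('scene','s2')['image'];b=shot('wrist','w2')['image'];t=shot('top','t2')
s=monitor.state();print(s['t'],s['eef_pos'],s['ft_force'],s['opening'])
f=lambda im,x,y,w,h:cv2.resize(im[y:y+h,x:x+w],(400,300),interpolation=cv2.INTER_CUBIC)
cv2.imwrite('pics/z2.png',np.vstack([np.hstack([f(a,120,20,240,180),f(b,0,0,560,420)]),np.hstack([f(t['image'],95,155,100,75),f(a,340,255,100,75)])])[:,:,::-1])
```

```text
6.6 [ 529.84297085 -218.07289165  467.25868687] [ 0.04132309  0.39341657 -1.13581742] 0.08568347939844327
```

View pics/z2.png

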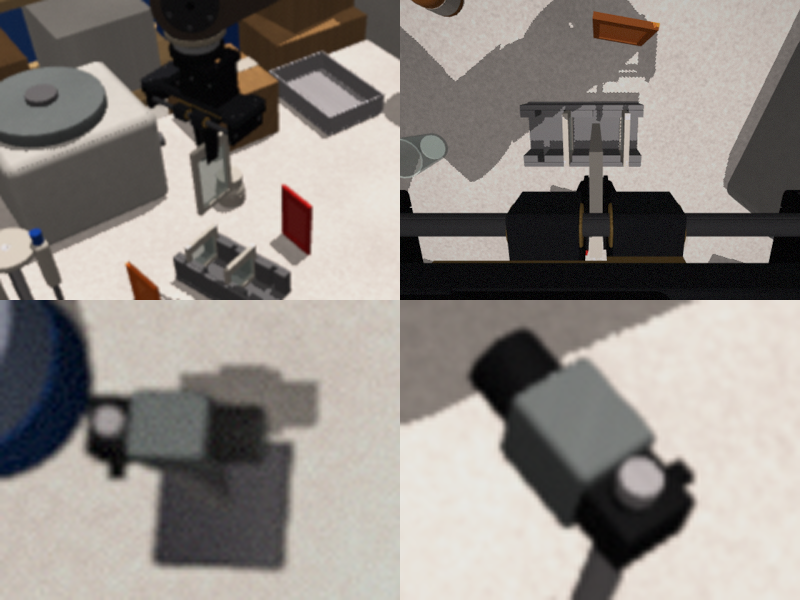

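The cassette is in the jaws and upright, and both short ones are still in the rack. In the wrist view it is edge-on at enlarged (597,150). Next I'll turn square to the lens and take two wrist views of the camera head.

>>> apply_moves(
  series=[
    [1, [-1, -1.5, -0.4], 0.01],
    [1, [-2.5, -4, -1.1], 0.03],
    [1, [-4, -7, -1.9], 0.06],
    [1, [-5.5, -10.5, -2.9], 0.09],
    [1, [-7, -14, -3.9], 0.12],
    [1, [-8, -17.5, -4.8], 0.15],
    [1, [-9, -21, -5.8], 0.18],
    [1, [-10, -24.5, -6.7], 0.21],
    [1, [-11, -28, -7.7], 0.24],
    [1, [-11.3, -31, -8.5], 0.27],
    [1, [-11.3, -33.5, -9.2], 0.29],
    [1, [-11.3, -35.5, -9.7], 0.31],
    [1, [-11.3, -36.5, -10], 0.32],
    [1, [-11.3, -36.5, -10], 0.32],
    [1, [-11.3, -36.5, -10], 0.32],
    [1, [-11.3, -36.5, -10], 0.32],
  ],
)

```text
t: 8.6
eef_pos: [509.7, 159.3, 580.7]
tcp_rot: [1.522, 1.571, -1.619]
ft_force: [-0.1, 0.5, -1.9]
opening: 0.085
```

Run:
```python
from h import *
w=shot('wrist','w3');s=monitor.state();print(s['t'],s['eef_pos'],R.from_euler('xyz',s['tcp_rot']).as_matrix().round(3),w['position'])
im=w['image'];cv2.imwrite('pics/w3b.png',cv2.resize(im,(784,588),interpolation=cv2.INTER_CUBIC)[:,:,::-1])
```

```text
8.65 [509.70632159 159.33593138 580.71827916] [[-0.  0. -1.]
 [-0. -1. -0.]
 [-1.  0.  0.]] [582.97824991 158.85357162 560.25706968]
```

View pics/w3b.png

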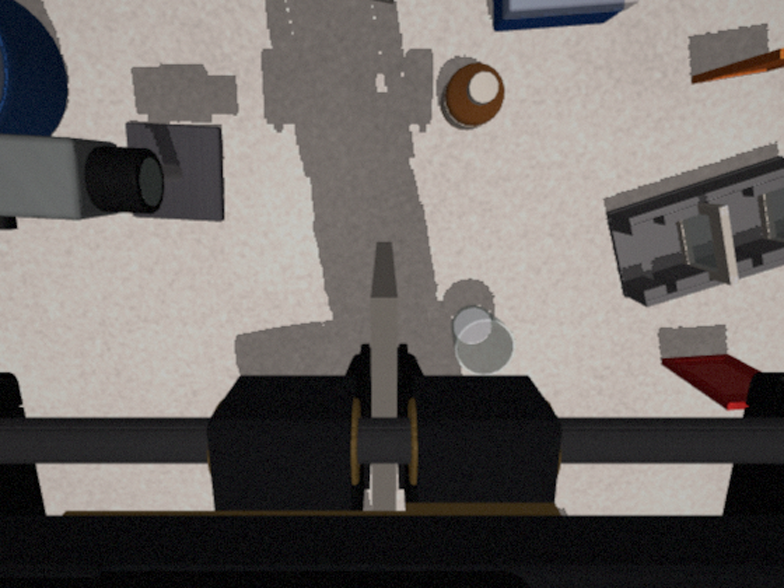

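The wrist view shows the lens front disc at enlarged (150,180), or about (107,129) in the original. The foot's right and bottom edges and the grey head are clear, and the cassette is edge-on. I'll shift along x for a second view and baseline.

>>> apply_moves(
  series=[
    [1, [0, 0, -1.5], 0],
    [1, [0, 0, -4], 0],
    [1, [0, 0, -6], 0],
    [1, [0, 0, -7], 0],
    [1, [0, 0, -7.5], 0],
    [1, [0, 0, -7.5], 0],
    [1, [0, 0, -7.5], 0],
  ],
)

```text
t: 9.52
eef_pos: [584.2, 160.0, 581.0]
tcp_rot: [3.082, 1.571, -0.058]
ft_force: [0.4, 0.6, -1.9]
opening: 0.082
```

Run:
```python
from h import *
w=shot('wrist','w4');s=monitor.state();print(s['t'],s['eef_pos'],w['position'])
a=cv2.imread('pics/w3.png');b=w['image'][:,:,::-1]
f=lambda im,x,y:cv2.resize(im[y:y+100,x:x+180],(720,400)[0:2],interpolation=cv2.INTER_CUBIC)
f=lambda im,x,y:cv2.resize(im[y:y+75,x:x+200],(800,300),interpolation=cv2.INTER_CUBIC)
o=np.vstack([f(a,0,85),f(b,0,150)])
# brighten
o=(255*(o/255.)**.5).astype(np.uint8)
cv2.imwrite('pics/z4.png',o)
```

```text
9.575 [584.18055321 159.97390456 581.00855472] [657.50299027 159.58059524 560.48491869]
```

View pics/z4.png

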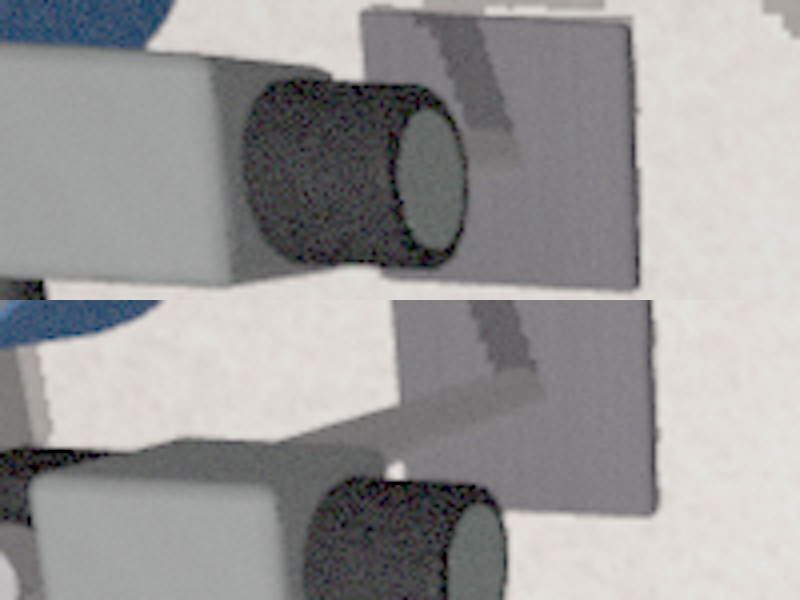

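Run:
```python
from h import *
import pickle
w3=pickle.load(open('pics/w3.pkl','rb'));w4=pickle.load(open('pics/w4.pkl','rb'))
def glass(w,x0,x1,y0,y1):
    im=w['image'][y0:y1,x0:x1].astype(int)
    m=((im[...,1]-im[...,0]>4)&(im.sum(2)<330)&(im.sum(2)>90)).astype(np.uint8)
    m=cv2.morphologyEx(m,cv2.MORPH_OPEN,np.ones((3,3)))
    cs,_=cv2.findContours(m,0,cv2.CHAIN_APPROX_NONE)
    for c in cs:
        if cv2.contourArea(c)>60:
            e=cv2.fitEllipse(c); print('ell',e[0][0]+x0,e[0][1]+y0,e[1],e[2],cv2.contourArea(c))
glass(w3,95,122,105,155); glass(w4,105,132,190,250)
Z=lambda x,y:((x+.5)/4-.5,85+(y+.5)/4-.5)
for n,z in (('TL',(362,10)),('TR',(630,20)),('BR',(635,288))):
    print(n,onz(w3,*Z(*z),12).round(1))
Z4=lambda x,y:((x+.5)/4-.5,150+(y-300+.5)/4-.5)
print('BR w4',onz(w4,*Z4(655,514),12).round(1))
# head front-top edge corners in both
for n,a,b in (('top-front',(207,57),(272,488)),):
    print(n,tri(ray(w3,*Z(*a)),ray(w4,*Z4(*b))).round(1))
t=pickle.load(open('pics/t2.pkl','rb'))
ZT=lambda x,y:(95+(x+.5)/4-.5,155+(y-300+.5)/4-.5)
for a in ((163,440),(293,444),(284,570),(155,562)): print('foot top cam',onz(t,*ZT(*a),12).round(1))
```

```text
TL [632.  429.8  12. ]
TR [628.5 331.3  12. ]
BR [530.5 337.8  12. ]
BR w4 [530.9 336.9  12. ]
top-front [599.3 324.8 285.3]
foot top cam [631.6 432.9  12. ]
foot top cam [626.9 332.9  12. ]
foot top cam [528.7 337.1  12. ]
foot top cam [536.4 435.3  12. ]
```

Run:
```python
from h import *
import pickle
w3=pickle.load(open('pics/w3.pkl','rb'));w4=pickle.load(open('pics/w4.pkl','rb'))
C={}
for n,w,x0,x1,y0,y1 in (('w3',w3,92,125,103,155),('w4',w4,104,130,192,250)):
    g=cv2.GaussianBlur(w['image'],(3,3),0)[y0:y1,x0:x1].astype(int)
    L=g.sum(2)//3
    if n=='w3': print(L[26]); 
    else: print(L[::3])
    m=((L>32)&(L<60)&(g[...,1]>=g[...,0])).astype(np.uint8)
    m=cv2.morphologyEx(m,cv2.MORPH_OPEN,np.ones((3,3)))
    cs,_=cv2.findContours(m,0,cv2.CHAIN_APPROX_NONE)
    for c in sorted(cs,key=cv2.contourArea)[-3:]:
        if len(c)>8: e=cv2.fitEllipse(c); print(n,round(e[0][0]+x0,2),round(e[0][1]+y0,2),np.round(e[1],1),round(e[2]),cv2.contourArea(c),cv2.boundingRect(c))
```

```text
[18 19 23 25 21 13 12 26 38 42 41 41 43 43 43 43 43 43 43 42 42 42 39 32
 33 49 62 65 66 66 65 65 66]
w3 107.23 129.39 [13.9 32.7] 176 354.0 (8, 10, 15, 33)
[[ 65  65  65  65  65  64  63  64  65  65  64  65  66  65  64  64  64  64
   65  65  65  66  66  65  65  64]
 [ 22  22  22  24  25  26  27  29  33  36  36  36  38  40  44  49  55  60
   63  63  62  64  66  66  65  64]
 [  7   6   6   8   9   9   8   8   7   8   8   7   6   5   6   8   9  12
   25  42  55  62  64  64  64  65]
 [  9  10  13  11   8   9  10   8   6   7   7   6  10  17  24  28  27  21
   14  13  26  48  66  72  73  71]
 [ 10  11  13  11  10  12  13  10   9   9  13  25  37  43  45  45  44  44
   43  37  33  66 129 173 184 183]
 [ 17  14  13  13  13  13  12  10   8  16  31  42  45  44  44  44  44  44
   45  44  36  41  86 147 183 192]
 [ 16  16  15  14  14  14  12  10  16  31  42  44  43  44  45  45  45  44
   43  43  40  37  64 132 183 194]
 [ 14  14  14  14  13  10   5  11  28  41  44  45  45  44  43  44  44  45
   45  44  42  37  60 126 178 191]
 [ 14  15  15  17  20  18  12  14  31  45  46  45  45  44  43  43  44  
[... 590 characters left out ...]
15  15  17  17  15  14  16  14  10   5   4   5   5   4   8  24  70
  131 175 190 193 193 192 192 193]
 [ 79  70  67  69  68  60  52  51  50  47  45  47  63  91 123 152 170 180
  184 187 188 189 189 190 189 187]
 [190 190 190 189 190 193 194 193 191 188 189 190 191 192 194 193 192 190
  189 188 189 191 192 192 192 190]
 [192 191 190 189 188 187 187 188 189 190 189 189 190 190 190 189 189 190
  189 189 190 190 188 185 182 183]
 [188 185 185 187 188 188 188 188 190 192 194 193 192 193 192 191 190 190
  190 189 187 185 183 182 185 188]
 [191 190 187 185 187 189 190 190 189 187 187 189 191 192 189 186 185 186
  188 189 191 192 191 188 187 188]]
w4 119.15 216.65 [12.8 30. ] 3 297.5 (9, 10, 14, 30)
```

Run:
```python
from h import *
import pickle
w3=pickle.load(open('pics/w3.pkl','rb'));w4=pickle.load(open('pics/w4.pkl','rb'))
r3,r4=ray(w3,107.2,129.4),ray(w4,119.1,217.0)
L=tri(r3,r4);print('tri',L.round(1))
for n,(p,d) in (('w3',r3),('w4',r4)):
    for z in (240,250,260,270): print(n,z,(p+d*(z-p[2])/d[2]).round(1))
    t=(293.8-p[1])/d[1]; print('at y=293.8',(p+t*d).round(1))
# lens axis in plan: silhouettes -> head top side edges at z=L+25
zt=L[2]+25
Z=lambda x,y:((x+.5)/4-.5,85+(y+.5)/4-.5)
Z4=lambda x,y:((x+.5)/4-.5,150+(y-300+.5)/4-.5)
for n,a in (('FR',(208,57)),('FL',(225,283)),('rearR',(2,42)),('rearL',(2,275))): print(n,onz(w3,*Z(*a),zt).round(1))
for n,a in (('FR4',(273,488)),('RR4',(35,480))): print(n,onz(w4,*Z4(*a),zt).round(1))
```

```text
tri [576.8 295.1 264.8]
w3 240 [576.2 306.8 240. ]
w3 250 [576.4 302.2 250. ]
w3 260 [576.7 297.6 260. ]
w3 270 [576.9 292.9 270. ]
at y=293.8 [576.8 293.8 268.1]
w4 240 [570.  306.3 240. ]
w4 250 [572.7 301.7 250. ]
w4 260 [575.5 297.1 260. ]
w4 270 [578.2 292.6 270. ]
at y=293.8 [577.5 293.8 267.3]
FR [599.  321.8 289.8]
FL [558.  325.4 289.8]
rearR [601.6 359.1 289.8]
rearL [559.5 367.6 289.8]
FR4 [600.2 322.  289.8]
RR4 [601.8 368.6 289.8]
```

Run:
```python
from h import *
import pickle
w=pickle.load(open('pics/w4.pkl','rb'));s=monitor.state();Rm=R.from_euler('xyz',s['tcp_rot']).as_matrix();p=np.array(s['eef_pos'])
g=w['image'].astype(int).sum(2)//3
for r in range(164,250,4): print(r,g[r,258:292])
for zz,v in ((159.7,212.3),(279.7,173.3)):
  for u in (274.3,): print(zz,v,(Rm.T@(onz(w,u,v,p[2]-zz)-p)).round(2))
for X in ((159.7,0,-40),(279.7,0,-40),(159.7,0,-36),(279.7,0,-36)): print(X,proj(w,p+Rm@np.array(X)).round(2))
```

```text
164 [114 108 111 109 112 111 112 110 111 112 113 115 109 107 111 114 112 111
 113 110 112 113 111 108 107 111 107 110 111 110 107 107 110 111]
168 [110 113 112 113 111 112 115 113 112 113 113 111 111 111 113 116 114 111
 109 109 114 112 112 111 108 112 113 113 115 109 110 114 114 112]
172 [120 118 119 118 116 115 108 110 111 111 110 104 101 100 103 101 101  98
  99 101 101 104 108 111 112 111 111 109 109 110 112 111 114 113]
176 [112 114 114 117 114 113 113 109 110 111  92  72  69  71  64  65  70  67
  67  64  66  74  97 109 106 111 118 115 113 114 110 107 108 110]
180 [112 111 116 114 115 115 112 113 111 108  82  64  65  67  65  71  69  68
  70  66  66  65  85 105 107 108 106 110 110 112 112 109 107 107]
184 [117 110 111 116 115 114 116 115 118  98  72  66  63  65  69  68  67  65
  66  66  68  69  80 102 115 112 108 108 107 107 103 107 109 108]
188 [110 110 110 113 111 110 108 112 108  85  72  64  66  67  68  68  69  64
  64  66  66  64  67  93 114 111 110 112 114 114 114 116 107 107]
192 [114 115 111 114 115 112 109 108  97  77  67  67  64  66  66  67  68  65
  69  67  64  65  64  
[... 1543 characters left out ...]
105 103
 104 104 106 103 105 106 104 106 106 112 111 116 114 115 116 112]
240 [114 114 116 113 112 115 112 106 103 104 105 105 102 104 104 103 104 105
 105 102 104 104 103 103 104 106 113 113 114 115 115 109 111 107]
244 [107 106 103 106 108 109 111 106 103 103 101 102 104 102 107 104 106 103
 106 105 101 105 103 104 106 104 112 108 103 102 102 100 103 105]
248 [ 18   7   5   8   5  16  56  91 104 102 103 103 104 100 104 103 100 102
 102 105 107 103 104 103 108  82  33  22   5   6   9   3  23  85]
159.7 212.3 [159.71   0.66 -37.35]
279.7 173.3 [279.71   0.82 -36.24]
(159.7, 0, -40) [272.68 206.02]
(279.7, 0, -40) [273.2  168.23]
(159.7, 0, -36) [272.69 215.47]
(279.7, 0, -36) [273.2  173.62]
```

>>> apply_moves(
  series=[
    [1, [1, 0, 0.2], 0.01],
    [1, [2.5, -0.1, 0.4], 0.02],
    [1, [4, -0.2, 0.6], 0.03],
    [1, [5.5, -0.3, 0.8], 0.04],
    [1, [7, -0.4, 1], 0.045],
    [1, [8.3, -0.45, 1.05], 0.045],
    [1, [9.1, -0.45, 1.05], 0.045],
    [1, [9.5, -0.45, 1.05], 0.045],
    [1, [9.5, -0.45, 1.05], 0.045],
    [1, [9.5, -0.45, 1.05], 0.045],
    [1, [9.5, -0.45, 1.05], 0.045],
    [1, [9.5, -0.45, 1.05], 0.045],
  ],
)

```text
t: 11.08
eef_pos: [574.1, 164.4, 485.9]
tcp_rot: [3.087, 1.57, -0.098]
ft_force: [-0.2, 0.6, -1.7]
opening: 0.083
```

Run:
```python
from h import *
w=shot('wrist','w5');a=shot('scene','s5');t=shot('top','t5');s=monitor.state();Rm=R.from_euler('xyz',s['tcp_rot']).as_matrix();p=np.array(s['eef_pos'])
print(s['t'],p.round(1),Rm.round(3),s['opening'],s['qvel'].round(3))
for n,X in (('c',(219.7,.3,2.5)),('bot near',(279.7,.3,-37.5)),('bot far',(279.7,.3,42.5)),('top near',(159.7,.3,-37.5)),('top far',(159.7,.3,42.5))):
    P=p+Rm@np.array(X);print(n,P.round(1),'scene',proj(a,P).round(1),'top',proj(t,P).round(1))
print('lens pred scene',proj(a,(577.2,294.3,266.5)).round(1))
f=lambda im,x,y,w,h:cv2.resize(im[y:y+h,x:x+w],(400,600),interpolation=cv2.INTER_CUBIC)
cv2.imwrite('pics/z5.png',np.hstack([f(a['image'],310,150,120,180),cv2.resize(w['image'],(400,300)).repeat(2,0)[:300]if 0 else np.vstack([cv2.resize(w['image'],(400,300)),cv2.resize(t['image'][130:230,80:213],(400,300))])])[:,:,::-1])
```

```text
11.225 [574.1 164.4 485.8] [[ 0.    -0.044 -0.999]
 [-0.    -0.999  0.044]
 [-1.     0.    -0.   ]] 0.0800635804613585 [ 0.    -0.002  0.001  0.001  0.     0.   ]
c [571.6 164.2 266.1] scene [323.4 220.7] top [211.8 189.4]
bot near [611.6 162.4 206.1] scene [306.5 246.1] top [215.5 179.8]
bot far [531.7 166.  206.1] scene [336.9 229.9] top [213.9 209. ]
top near [611.6 162.4 326.1] scene [307.9 210. ] top [209.5 168.2]
top far [531.7 166.  326.1] scene [341.7 193.2] top [207.7 200.2]
lens pred scene [364.  266.8]
```

View pics/z5.png

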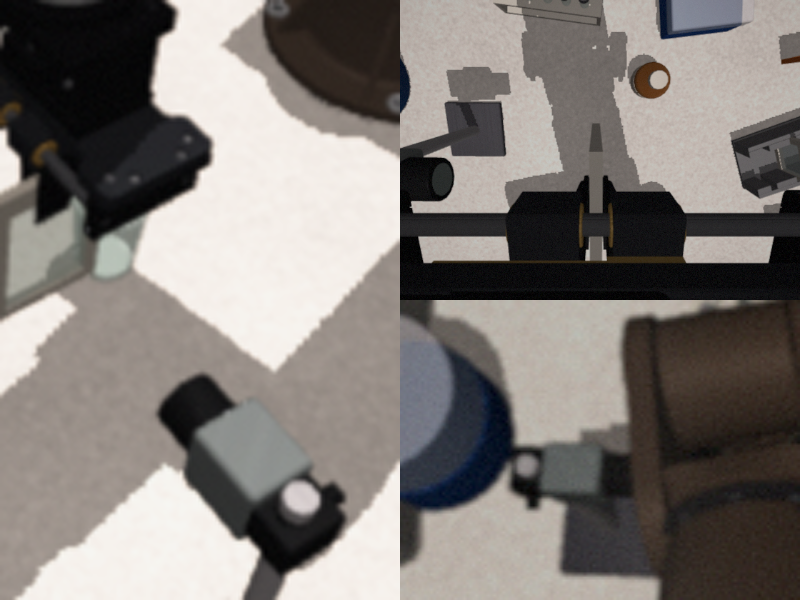

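The scene crop puts the robot-side bottom corner at about (88,268), against a prediction of (90,266). The lens front is at about (180,392), against (180,390). The new wrist view shows the lens disc at (442,179), so I'll use that for one independent recheck of the lens before handing in.

Run:
```python
from h import *
import pickle
w=pickle.load(open('pics/w5.pkl','rb'))
g=cv2.GaussianBlur(w['image'],(3,3),0)[222:285,30:85].astype(int);L=g.sum(2)//3
m=((L>32)&(L<60)&(g[...,1]>=g[...,0])).astype(np.uint8);m=cv2.morphologyEx(m,cv2.MORPH_OPEN,np.ones((3,3)))
c=max(cv2.findContours(m,0,cv2.CHAIN_APPROX_NONE)[0],key=cv2.contourArea);e=cv2.fitEllipse(c);u,v=e[0][0]+30,e[0][1]+222
print(u,v,e[1],cv2.boundingRect(c),'pred',proj(w,(577.2,294.3,266.5)))
p,d=ray(w,u,v);print('at y=294.3',(p+d*(294.3-p[1])/d[1]).round(1))
w3=pickle.load(open('pics/w3.pkl','rb'));w4=pickle.load(open('pics/w4.pkl','rb'))
print('tri3',tri(ray(w,u,v),ray(w3,107.2,129.4),ray(w4,119.1,217.)).round(1))
```

```text
58.5419864654541 250.46320152282715 (26.03522491455078, 43.8769416809082) (15, 7, 28, 44) pred [ 58.36672836 251.68093846]
at y=294.3 [577.8 294.3 266.1]
tri3 [576.8 295.6 263.9]
```

Run:
```python
from h import *
print(job.job_done()); s=monitor.state();print(s['t'],s['eef_pos'],s['opening'])
```

```text
the job is handed in; nothing more can be done
None
the job is handed in; nothing more can be done
```

I gripped the tall cassette by its top edge, drew it straight up out of the rack, turned it square to the lens and held it at the inspection spot. I handed the job in at about 11.2 s, with the arm still and the grip closed at about 8 mm.

| Last check | Result |
|---|---|
| Cassette centre | about (571.6, 164.2, 266.1) mm |
| Target spot | (571.3, 164.4, 266.5) mm |
| Lens, last wrist view | (577.8, 294.3, 266.1) mm; height and sideways only, its y was assumed |
| Face against the lens axis | within about 1°; the edges I measured gave the lens axis as 2° to 5°, mostly 2° to 3°, and I used 2.6° |
| Upright | the cassette's side edge leans less than 1 mm over its 120 mm |
| Scene view | the one cassette corner I compared lies within about 1 pixel of its predicted place |

- **Disagreement:** triangulating from the three wrist views alone put the lens about 2 mm lower (263.9) and 1 mm further back. That is about the calibration error, so I did not correct for it.
- **Other objects:** the short cassettes were still in the rack right after the lift. I saw no sign of contact with the camera or the things on the bench, but I did not measure every object again at the end.

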